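# Order at the cheese counter

### The arm

A 7-joint arm with a two-finger parallel gripper is mounted at the origin on the work surface. World frame = base frame: x ahead of the robot, y to its left, z up, the work surface at z = 0. Lengths are in m, angles in rad, forces in N, time in s.
With the tool pointing down it reaches from about 0.4 to 0.875 m from the base axis. Payload 6.5 kg.
Tool frame: the origin (TCP) lies between the finger pads, 19 mm behind the fingertips; this is the grasp point; z points along the fingers, y is the line along which they close (so a half turn about z gives the same grasp; the last joint's range is limited). The gripper opens to 88 mm and grips with 3 to 60 N. Pads are 18 mm wide; open, the fingers measure 123 mm over their backs; the gripper's body (75 mm by 187 mm) begins 45 mm behind the grasp point.
Start: joints at [-1.359, 0.536, -0.004, 1.538, 0.003, 1.067, -0.071], TCP at [0.178, 0.625, 0.257] pointing down, gripper open.
Joint ranges: [-2.7, 2.7], [-0.37, 2.16], [-1.27, 1.26], [0.24, 2.4], [-1.31, 4.45], [0.19, 1.91], [-2.76, 2.76]. Speed limits (rad/s): [2.39, 2.39, 3.14, 3.14, 3.14, 3.14, 3.14].

### API

Orientations are given as a unit quaternion [x, y, z, w].
In Python, from workcell import readout, snapshot, camera_params, ctrl gives the robot as it stands.
- The arm moves only by the tool carry_out, never from a script. Its argument "targets" is one flat list of numbers, 5 for each row, row after row: the finger opening in cm, from 0 to 8.81, then the shift along the tool's x, y, z in cm, then the turn about the tool's z in rad. In form: [hand, dx, dy, dz, twist, hand, dx, dy, dz, twist, ...]. A call has 1 to 20 rows; each row is the pose to reach, as a shift and turn from the pose commanded when the call began, along the tool's axes at that moment; what a row does not reach only later rows make up. A row lasts 1/10 s, in which the tool goes at most 50 mm and 8.59 degrees, less where a joint would pass 70% of its speed; a pose out of reach is approached as far as the arm can. A call with a gripper value outside its range is refused whole. The fingers move at their own pace and stop on an object; "squeeze" is the grip in N (left out, the last holds). Time passes only in rows, so rows that repeat a pose let the fingers close. It gives the time, the measured TCP pose, the force, the opening and the grip force at its end, in the units of the state.
- readout.get_state(): the state, without advancing time (a new reading comes with each control period).
- snapshot(name): name is "scene" or "top" or "wrist"; returns (picture, depth): 480x640x3 uint8, red, green, blue; 480x640 float32, m along the optical axis (not along the pixel's ray), 0 where there is no reading.
- camera_params(name): a dict with "fx", "fy", "cx", "cy" (pixels), "R" (3x3) and "t" (3): a world point X has camera coordinates R X + t. Camera axes: x right, y down, z forward; pixel columns grow to the right and rows downward; lengths in m; the calibration is good to about 2 mm. A picture is of the moment at which its call begins: read the wrist's pose just before it. camera_params takes no time and is no camera call; for the wrist camera it gives the pose at the moment of the call.
- ctrl.job_done(): hands the job in; it is judged then, once.
The state is a dict: "time": time; "q": joint angles; "qvel": joint speeds; "tau": joint torques, N m; "tcp_pos": TCP position; "tool_rot": TCP orientation; "wrist_force": force on the tool from outside, world axes, zero at the start; "wrist_torque": the same for the moment, N m; "grip_width": finger opening in m; "grip_force": force on a finger pad.
Only numpy, scipy, OpenCV 4.12 (cv2) and the standard library are available. Lean on these libraries where they do the work, as an engineer would, in place of code of your own. Each camera call takes 0.05 s, during which the arm holds its last target. There are 200 camera calls.

### The job

Order two cheeses at the counter without touching any: press the service button all the way down to call the cheesemonger and let it go, then point from above with the fingers at the middle of the wheel that has a slice cut out of it, then in the same way at the middle of the log-shaped cheese in its tray, each with the fingertips just a few centimetres above the top and kept there for about two seconds. Finish while still pointing at the log. Do not touch any cheese or the jar, and do not dip low over the whole wheel or the loose wedge, so that nobody mistakes which cheeses are meant.

Things in the scene. Friction and masses are not known exactly. Their poses are not given: they have to be found in the camera images.
- call_button (a joint): travel of the white push cap of the service button, 0 m released to 0.006 m fully down (moves straight down; spring, about 1.5 N to start and 5 N fully down; comes back up by itself). The cap is 44 mm across, in a black round housing 60 mm across and 12 mm high, fixed to the counter
- call_button_top (a point): centre of the top face of the service button's cap, 22 mm above the counter when released; moves down with the cap; z up
- cut_wheel: cheese wheel with a tan rind and a cream top, 150 mm across, 55 mm high, with one 60-degree slice missing; loose, about 0.8 kg. Origin: centre of the full circle, on the underside; z up; the gap opens along its +x
- cut_wheel_top (a point): the middle of the cut wheel (centre of the full circle, tip of the gap), level with its top, 55 mm above the counter; z up
- cheese_log: white log-shaped cheese, 48 mm thick and 140 mm long, lying level in a shallow black tray 160 x 64 mm and 14 mm high that belongs to it; loose, about 0.3 kg. Origin: centre of the tray's underside; x along the log, z up
- log_top (a point): the middle of the log's upper line, 54 mm above the counter; z up
- whole_wheel: bystander: whole cheese wheel, same rind and same size as the cut wheel (150 mm across, 55 mm high), nothing cut out. Origin: centre of its underside; z up
- whole_wheel_top (a point): centre of the whole wheel's top, 55 mm above the counter; z up
- wedge: bystander: single loose wedge of cheese, 130 mm long, up to 90 mm wide, 50 mm high. Origin: on the underside, 75 mm from the tip; x runs from the tip to the rind, z up
- wedge_top (a point): point on the wedge's top above its origin, 50 mm above the counter; z up
- jar: bystander: jar, 60 mm across, 85 mm high, with a steel cap. Origin: centre of its underside; z up
Things that resemble listed ones, but are neither listed nor needed, are in the scene too. Of the things shaped like the part that bears call_button, the black one is meant. Leave any purple look-alike of the cut_wheel alone.

How it is judged:
By the outcome, as a careful person would: the job done as asked, in the order asked, and still so for the second after the job is handed in, with the robot touching nothing.
It also fails if it takes over 56 s, if anything falls off the work surface, if the arm or the gripper's body presses on something with over 40 N, if the wrist force passes 120 N, or if a joint passes its speed limit or range.

## Working session

There is one attempt and no reset: what is moved stays moved. The work goes in short steps, Python scripts to look and compute and a tool call to move; the robot and the scene stay as the last step left them, time stands still between calls to the robot, and variables do not carry over. Pictures are saved under pics/ and viewed, at most 10 in all, crops included, and the job is handed in when it is done.

Besides the shell and the picture viewer there is one more tool, called after "Emit:" as name(argument=value, ...) on one line, values as JSON. carry_out: Moves the arm, as the interface text tells. Its arguments: {"type":"object","properties":{"targets":{"type":"array"},"squeeze":{"type":"number"}},"required":["targets"]}

```bash
mkdir -p pics; python3 - <<'E'
from workcell import readout, snapshot, camera_params, ctrl
import cv2,numpy as np
for n in("top","scene"):
    p,d=snapshot(n); cv2.imwrite(f"pics/{n}1.png",p[:,:,::-1]); np.save(f"pics/{n}1.npy",d)
    c=camera_params(n); print(n,{k:np.round(v,3).tolist() for k,v in c.items()})
s=readout.get_state(); print(s["time"],s["tcp_pos"],s["tool_rot"],s["wrist_force"])
E
```

```text
top {'fx': 557.249, 'fy': 557.249, 'cx': 322.917, 'cy': 239.837, 'R': [[-0.023, -1.0, 0.007], [-0.992, 0.022, -0.127], [0.126, -0.009, -0.992]], 't': [0.018, 0.615, 1.008]}
scene {'fx': 441.402, 'fy': 441.402, 'cx': 327.653, 'cy': 241.235, 'R': [[0.373, 0.928, -0.003], [0.815, -0.329, -0.477], [-0.444, 0.176, -0.879]], 't': [-0.217, -0.473, 1.13]}
0.1 [0.17812523 0.62459476 0.25663151] [ 1.38398551e-01  9.90376321e-01 -7.63770717e-04 -2.91996977e-05] [ 0.31664668  0.06949025 -0.91572692]
```

View pics/top1.png

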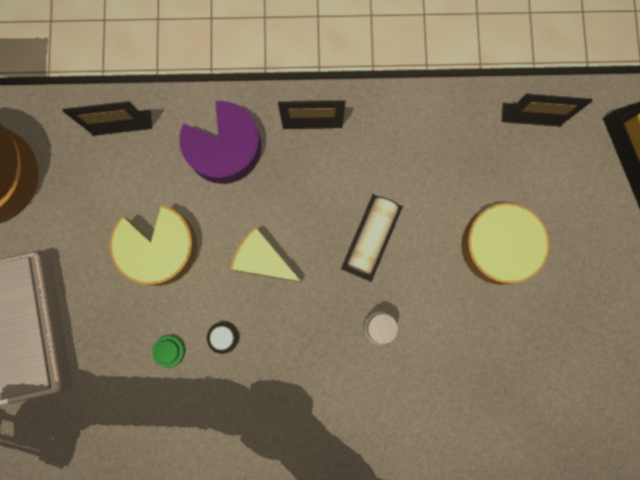

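View pics/scene1.png

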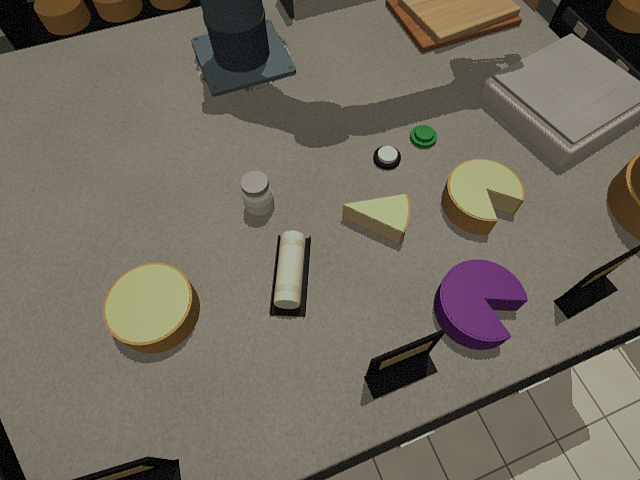

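The top view shows the button cap (white on black) at about (222,338), with a green look-alike at (168,351). The cut wheel's gap tip is near (151,242), the log's middle near (374,237), the wedge near (265,258), the jar at (382,328) and the whole wheel at (508,243). The purple wheel is at (220,140). I'll refine these on a crop.

```bash
cat > h.py <<'E'
import numpy as np
from scipy.spatial.transform import Rotation as Ro
from workcell import readout, camera_params, snapshot
def w(c,u,v,z):
    R=np.array(c["R"]);t=np.array(c["t"]);r=R.T@np.array([(u-c["cx"])/c["fx"],(v-c["cy"])/c["fy"],1]);o=-R.T@t
    return o+r*(z-o[2])/r[2]
def px(c,X):
    x=np.array(c["R"])@X+np.array(c["t"]); return c["fx"]*x[0]/x[2]+c["cx"],c["fy"]*x[1]/x[2]+c["cy"]
def rel(P):
    s=readout.get_state(); return Ro.from_quat(s["tool_rot"]).inv().apply(np.array(P)-s["tcp_pos"])*100
E
python3 - <<'E'
from h import *
import cv2
c=camera_params("top"); im=cv2.imread("pics/top1.png"); sc=camera_params("scene")
P={"btn":(222,338,.022,.022),"cut":(151.5,243,.055,.075),"log":(374.5,236,.054,.02),"jar":(382,328,.085,.03),"whole":(508,243,.055,.075),"wedge":(265,258,.05,.01)}
big=cv2.resize(im[190:370,90:420],None,fx=2.4,fy=2.4,interpolation=cv2.INTER_CUBIC)
im2=cv2.imread("pics/scene1.png"); big2=cv2.resize(im2[120:330,230:540],None,fx=2.5,fy=2.5,interpolation=cv2.INTER_CUBIC)
for k,(u,v,z,r) in P.items():
    X=w(c,u,v,z);print(k,X.round(4),np.hypot(X[0],X[1]).round(3),rel(X).round(2))
    for cc,b,f,o in((c,big,2.4,(90,190)),(sc,big2,2.5,(230,120))):
        pts=[px(cc,X+r*np.array([np.cos(a),np.sin(a),0])) for a in np.linspace(0,6.28,60)]+[px(cc,X)]
        for p in pts: cv2.circle(b,tuple(int(round((p[i]+.5-o[i])*f)) for i in(0,1)),1,(0,0,255),-1)
cv2.imwrite("pics/c1.png",big);cv2.imwrite("pics/c2.png",big2)
E
```

```text
btn [0.437  0.1968 0.022 ] 0.479 [-36.62 -34.01  23.52]
cut [0.6143 0.321  0.055 ] 0.693 [-50.27 -17.21  20.2 ]
log [ 0.6186 -0.0912  0.054 ] 0.625 [-61.98 -56.73  20.36]
jar [ 0.4507 -0.0956  0.085 ] 0.461 [-45.95 -61.76  17.26]
whole [ 0.6    -0.3382  0.055 ] 0.689 [-66.96 -80.99  20.3 ]
wedge [0.5824 0.1125 0.05  ] 0.593 [-52.92 -38.13  20.73]
```

View pics/c1.png

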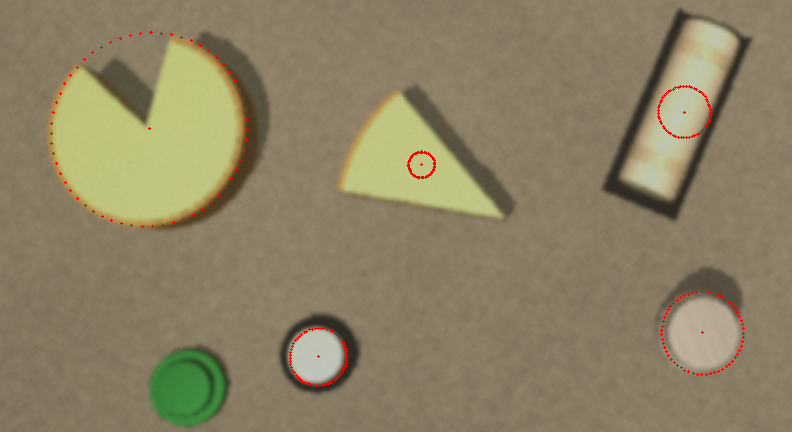

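View pics/c2.png

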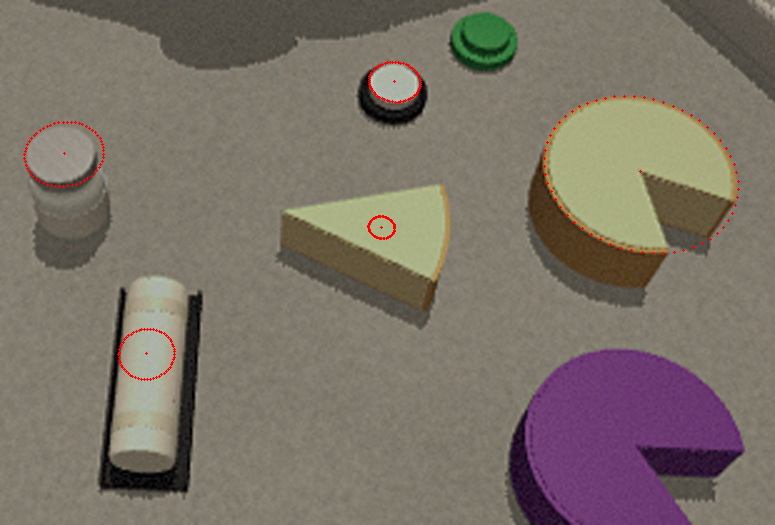

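The overlaid cap and cut-wheel circles fit well in both views: cap at about (318,356) in the top crop and (394,81) in the scene crop, with the gap tip on the red dot. Next I check the log against its tray corners, and the height of the box on the left.

```bash
python3 - <<'E'
from h import *
c=camera_params("top")
C=[w(c,90+u/2.4-.5,190+v/2.4-.5,.014) for u,v in((680,10),(751,40),(678,220),(603,187))]
L=np.mean(C,0);print("log",L,rel([L[0],L[1],.054]))
print([np.linalg.norm(C[i]-C[i-1]).round(3) for i in range(4)])
d=np.load("pics/top1.npy");v,u=np.mgrid[250:410,0:64]
R=np.array(c["R"]);t=np.array(c["t"]);z=d[250:410,0:64]
X=(np.stack([(u-c["cx"])/c["fx"]*z,(v-c["cy"])/c["fy"]*z,z],-1)-t)@R
m=z>0;print("box",X[m].min(0),X[m].max(0))
E
```

```text
log [ 0.62245305 -0.09069563  0.014     ] [-62.33601952 -56.57747619  20.35879814]
[np.float64(0.157), np.float64(0.062), np.float64(0.158), np.float64(0.065)]
box [ 0.31124657  0.48016188 -0.00606687] [0.61438586 0.63139203 0.08170457]
```

Emit:
carry_out(targets=[0, -4, -4, 0, 0, 0, -8, -7.5, 0, 0, 0, -12, -11, 0, 0, 0, -15.5, -14.5, 0, 0, 0, -19, -18, 0, 0, 0, -22.5, -21, 0, 0, 0, -26, -24, 0, 0, 0, -29, -27, 0, 0, 0, -32, -30, 0, 0, 0, -34.5, -32, 0, 0, 0, -36.6, -34, 0, 0, 0, -36.6, -34, 0, 0, 0, -36.6, -34, 0, 0, 0, -36.6, -34, 0, 0])

```text
time: 1.5
tcp_pos: [0.4363, 0.1988, 0.2572]
tool_rot: [0.138, 0.99, 0.0, -0.0]
wrist_force: [0.5, -0.2, -0.7]
grip_width: 0.0005
grip_force: 0.0
```

Emit:
carry_out(targets=[0, 0, -0.2, 4, 0, 0, 0, -0.2, 8, 0, 0, 0, -0.2, 12, 0, 0, 0, -0.2, 16, 0, 0, 0, -0.2, 19, 0, 0, 0, -0.2, 20.5, 0, 0, 0, -0.2, 21, 0, 0, 0, -0.2, 21.4, 0, 0, 0, -0.2, 21.7, 0, 0, 0, -0.2, 21.9, 0, 0, 0, -0.2, 22.0, 0, 0, 0, -0.2, 22.1, 0, 0, 0, -0.2, 22.2, 0, 0, 0, -0.2, 22.2, 0, 0, 0, -0.2, 22.2, 0])

```text
time: 3.0
tcp_pos: [0.4368, 0.1964, 0.0357]
tool_rot: [0.138, 0.99, 0.0, 0.0]
wrist_force: [-1.2, 3.9, 5.6]
grip_width: 0.0002
grip_force: 2.2
```

Emit:
carry_out(targets=[0, 0, 0, 0.05, 0, 0, 0, 0, 0.1, 0, 0, 0, 0, 0.15, 0, 0, 0, 0, 0.2, 0, 0, 0, 0, 0.2, 0])

```text
time: 3.5
tcp_pos: [0.4369, 0.1963, 0.0348]
tool_rot: [0.138, 0.99, 0.001, 0.0]
wrist_force: [-5.4, 1.9, 23.9]
grip_width: 0.0002
grip_force: 12.4
```

Emit:
carry_out(targets=[0, 0, 0, -0.5, 0, 0, 0, 0, -2, 0, 0, 0, 0, -5, 0, 0, 0, 0, -9, 0, 0, 0, 0, -13, 0, 0, 0, 0, -17, 0, 0, 0, 0, -20, 0, 0, 0, 0, -20, 0, 0, 0, 0, -20, 0])

```text
time: 4.4
tcp_pos: [0.4363, 0.1951, 0.2331]
tool_rot: [0.139, 0.99, -0.0, 0.0]
wrist_force: [1.0, -0.5, -0.1]
grip_width: 0.0005
grip_force: 0.0
```

```bash
python3 - <<'E'
from h import *
import cv2
p,d=snapshot("scene"); cv2.imwrite("pics/s2.png",p[:,:,::-1])
for P in([.6143,.321,.104],[.6205,-.091,.103]): print(rel(P).round(2))
s=readout.get_state(); print(s["tcp_pos"],s["wrist_force"])
E
```

```text
[-13.72  17.05  12.78]
[-25.64 -22.39  12.94]
[0.43576379 0.1949151  0.23227124] [ 0.35501576 -0.54616361 -0.17181997]
```

Emit:
carry_out(targets=[0, -2.5, 3, 0, 0, 0, -5, 6, 0, 0, 0, -7.5, 9, 0, 0, 0, -10, 12, 0, 0, 0, -12, 15, 0, 0, 0, -13.6, 16.9, 0, 0, 0, -13.6, 16.9, 0, 0, 0, -13.6, 16.9, 3, 0, 0, -13.6, 16.9, 6, 0, 0, -13.6, 16.9, 9, 0, 0, -13.6, 16.9, 11, 0, 0, -13.6, 16.9, 12, 0, 0, -13.6, 16.9, 12.5, 0, 0, -13.6, 16.9, 12.8, 0, 0, -13.6, 16.9, 12.8, 0, 0, -13.6, 16.9, 12.8, 0])

```text
time: 6.05
tcp_pos: [0.6141, 0.3213, 0.1064]
tool_rot: [0.138, 0.99, 0.0, 0.001]
wrist_force: [-0.4, -0.2, -0.1]
grip_width: 0.0005
grip_force: 0.0
```

```bash
python3 - <<'E'
from h import *
import cv2
p,d=snapshot("scene"); cv2.imwrite("pics/s3.png",p[:,:,::-1])
print(rel([.6143,.321,.104]).round(2),readout.get_state()["tcp_pos"])
E
```

```text
[-0.03 -0.03  0.24] [0.61409138 0.3213401  0.10643967]
```

View pics/s3.png

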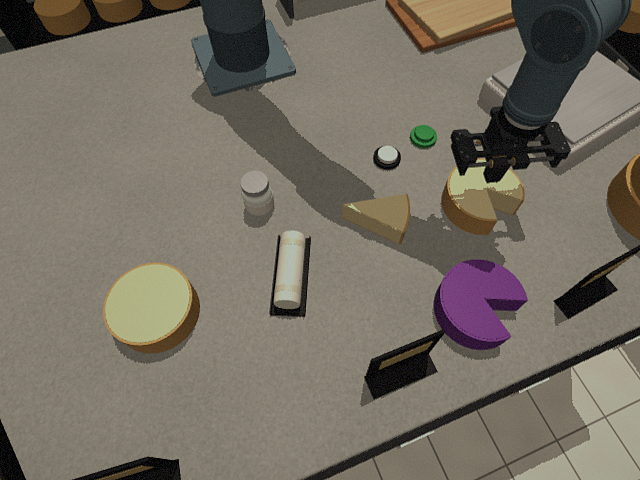

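The fingertips at (495,175) are just above the middle of the cut wheel, nothing has been disturbed and the button cap at (387,155) is back up. Now I hold, then lift.

Emit:
carry_out(targets=[0, 0, 0, 0, 0, 0, 0, 0, 0, 0, 0, 0, 0, 0, 0, 0, 0, 0, 0, 0, 0, 0, 0, 0, 0, 0, 0, 0, 0, 0, 0, 0, 0, 0, 0, 0, 0, 0, 0, 0, 0, 0, 0, 0, 0, 0, 0, 0, 0, 0, 0, 0, 0, 0, 0, 0, 0, 0, 0, 0, 0, 0, 0, 0, 0, 0, 0, 0, 0, 0, 0, 0, 0, 0, 0, 0, 0, 0, 0, 0, 0, 0, 0, 0, 0, 0, 0, 0, 0, 0, 0, 0, 0, 0, 0, 0, 0, 0, 0, 0])

```text
time: 8.1
tcp_pos: [0.6136, 0.3211, 0.1054]
tool_rot: [0.138, 0.99, 0.0, 0.0]
wrist_force: [0.3, -0.3, -0.2]
grip_width: 0.0002
grip_force: 0.0
```

Emit:
carry_out(targets=[0, 0, 0, 0, 0, 0, 0, 0, 0, 0, 0, 0, 0, 0, 0, 0, 0, 0, -3, 0, 0, 0, 0, -7, 0, 0, 0, 0, -11, 0, 0, 0, 0, -14, 0, 0, 0, 0, -14, 0, 0, 0, 0, -14, 0])

```text
time: 9.0
tcp_pos: [0.6137, 0.3211, 0.2458]
tool_rot: [0.138, 0.99, 0.0, 0.0]
wrist_force: [-0.2, 0.5, 0.7]
grip_width: 0.0005
grip_force: 0.0
```

```bash
python3 - <<'E'
from h import *
print(rel([.6205,-.091,.104]).round(2),readout.get_state()["tcp_pos"])
E
```

```text
[-11.95 -39.46  14.16] [0.61368456 0.32113037 0.24583671]
```

Emit:
carry_out(targets=[0, -1.2, -4, 0, 0, 0, -2.4, -8, 0, 0, 0, -3.6, -12, 0, 0, 0, -4.8, -16, 0, 0, 0, -6, -20, 0, 0, 0, -7.2, -24, 0, 0, 0, -8.4, -28, 0, 0, 0, -9.6, -32, 0, 0, 0, -10.8, -36, 0, 0, 0, -11.5, -38.5, 0, 0, 0, -11.9, -39.4, 0, 0, 0, -11.9, -39.4, 0, 0, 0, -11.9, -39.4, 0, 0, 0, -11.9, -39.4, 4, 0, 0, -11.9, -39.4, 8, 0, 0, -11.9, -39.4, 11, 0, 0, -11.9, -39.4, 13, 0, 0, -11.9, -39.4, 13.8, 0, 0, -11.9, -39.4, 14.1, 0, 0, -11.9, -39.4, 14.1, 0])

```text
time: 11.0
tcp_pos: [0.6205, -0.0895, 0.105]
tool_rot: [0.138, 0.99, 0.0, 0.0]
wrist_force: [-0.2, -0.3, 1.0]
grip_width: -0.0
grip_force: 0.0
```

```bash
python3 - <<'E'
from h import *
import cv2
p,d=snapshot("scene"); cv2.imwrite("pics/s4.png",p[:,:,::-1])
print(rel([.6205,-.091,.104]).round(2),readout.get_state()["tcp_pos"])
E
```

```text
[-0.   -0.11  0.14] [ 0.62080549 -0.08990638  0.10543471]
```

View pics/s4.png

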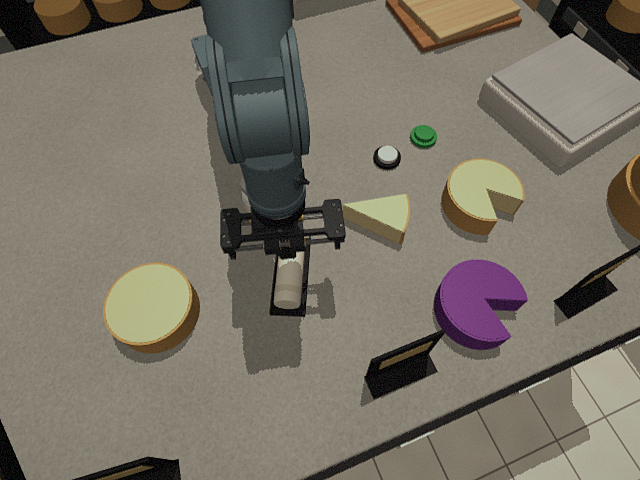

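The fingertips at about (290,252) are above the log's middle, and everything else is in its place. Now I hold here and hand the job in.

Emit:
carry_out(targets=[0, 0, 0, 0, 0, 0, 0, 0, 0, 0, 0, 0, 0, 0, 0, 0, 0, 0, 0, 0, 0, 0, 0, 0, 0, 0, 0, 0, 0, 0, 0, 0, 0, 0, 0, 0, 0, 0, 0, 0, 0, 0, 0, 0, 0, 0, 0, 0, 0, 0, 0, 0, 0, 0, 0, 0, 0, 0, 0, 0, 0, 0, 0, 0, 0, 0, 0, 0, 0, 0, 0, 0, 0, 0, 0, 0, 0, 0, 0, 0, 0, 0, 0, 0, 0, 0, 0, 0, 0, 0, 0, 0, 0, 0, 0, 0, 0, 0, 0, 0])

```text
time: 13.05
tcp_pos: [0.62, -0.0904, 0.1044]
tool_rot: [0.138, 0.99, -0.0, 0.0]
wrist_force: [0.0, 0.4, -0.5]
grip_width: 0.0004
grip_force: 0.0
```

Emit:
carry_out(targets=[0, 0, 0, 0, 0, 0, 0, 0, 0, 0, 0, 0, 0, 0, 0, 0, 0, 0, 0, 0])

```text
time: 13.45
tcp_pos: [0.62, -0.0905, 0.1044]
tool_rot: [0.138, 0.99, -0.0, 0.0]
wrist_force: [0.1, 0.1, -0.3]
grip_width: 0.0008
grip_force: 0.0
```

```bash
python3 -c "
from workcell import ctrl
print(ctrl.job_done())"
```

```text
the job is handed in; nothing more can be done
None
```

I pressed the button fully and released it, then pointed for over two seconds from about 3 cm above the cut wheel and then the log, touching no cheese or jar; I handed the job in at about 13.5 s, still pointing at the log, and no verdict was returned.

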